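# Unstack the slide racks and close the specimen pot

## Robot

A 6-joint arm with a two-finger parallel gripper is mounted at the origin on the work surface. World frame = base frame: x ahead of the robot, y to its left, z up, the work surface at z = 0. Lengths are in m, angles in rad, forces in N, time in s.
With the tool pointing down it reaches from about 0.35 to 0.875 m from the base axis. Payload 4.2 kg.
Tool frame: the origin (TCP) lies on the centre line of the jaws, within the pads' length; the fingertips stand 11 mm ahead of it and the grasp point (between the pads) lies 8 mm behind it; z points along the fingers, y is the line along which they close (so a half turn about z gives the same grasp; the last joint's range is limited). The gripper opens to 85 mm and grips with 20 to 120 N. Pads are 22 mm wide; open, the fingers measure 114 mm over their backs; the gripper's body (76 mm by 85 mm) begins 54 mm behind the grasp point. The pads swing forward as they close: fully open they stand 13 mm farther back than shut.
Start: joints at [-1.076, 0.385, 0.008, 0, -1.194, -0.259], TCP at [0.146, -0.608, 0.242] pointing down, gripper open.
Joint ranges: [-3.14, 3.14], [-1.21, 2.06], [-1.07, 1.41], [-3.16, 2.05], [-2.99, -0.16], [-3.1, 3.1]. Speed limits (rad/s): [2.79, 2.79, 3.14, 3.14, 3.14, 3.14].

## Interface

Orientations are given as a unit quaternion [w, x, y, z].
In Python, from workcell import robot, read_camera, hand_in gives the robot as it stands.
- The arm moves only by the tool jog_arm, never from a script. Its argument "rows" is a list of rows, each an object of numbers: "dx", "dy", "dz": the shift along the tool's x, y, z in mm; "turn": the turn about the tool's z in degrees; "hand": the opening in per cent of the stroke, from 0 (shut) to 100 (fully open). A call has 1 to 12 rows; each row is the pose to reach, as a shift and turn from the pose commanded when the call began, along the tool's axes at that moment; what a row does not reach only later rows make up. A row lasts 1/12 s, in which the tool goes at most 41.7 mm and 7.16 degrees, less where a joint would pass 70% of its speed; a pose out of reach is approached as far as the arm can. A call with a gripper value outside its range is refused whole. The fingers move at their own pace and stop on an object; "grip_force" is the grip in N (left out, the last holds). Time passes only in rows, so rows that repeat a pose let the fingers close. It gives the time, the measured TCP pose, the force, the opening and the grip force at its end, in the units of the state.
- robot.sense(): the state, without advancing time (a new reading comes with each control period).
- read_camera(name): name is "side" or "top" or "wrist"; returns a dict with "image" (400x640x3 uint8, red, green, blue), "intrinsics" (3x3 intrinsics, pixels), "rvec" (rotation vector, rad) and "tvec" (3), from world to camera coordinates, as OpenCV has them. Camera axes: x right, y down, z forward; pixel columns grow to the right and rows downward; lengths in m; the calibration is good to about 2 mm. A picture is of the moment at which its call begins. There is no depth.
- hand_in(): hands the job in; it is judged then, once.
The state is a dict: "time": time; "q": joint angles; "joint_vel": joint speeds; "joint_torque": joint torques, N m; "tcp_pos": TCP position; "tcp_rot": TCP orientation; "wrist_force": force on the tool from outside, world axes, zero at the start; "moment": the same for the moment, N m; "grip_width": opening from 0.0 (shut) to 1.0 (fully open); "grip_force": force on a finger pad.
Only numpy, scipy, OpenCV 4.12 (cv2) and the standard library are available. Lean on these libraries where they do the work, as an engineer would, in place of code of your own. Each camera call takes 0.05 s, during which the arm holds its last target. There are 200 camera calls.

## Task

Take the stack of histology ware apart from the top down, one thing at a time, leaving the rest of the stack where it stands: put the yellow pot in the yellow-edged tray, then the black slide rack in the black-edged tray, then the red slide rack in the red-edged tray, each upright and lying flat inside the tray's rim. Last of all fit the white lid onto the yellow pot, fully home and level. Do not push or tip the bottle or the beaker, and let go of everything.

Things in the scene. Friction and masses are not known exactly. Their poses are not given: they have to be found in the camera images.
- pot: Yellow round open plastic pot, 60 mm outside diameter, 42 mm high, wall 4 mm (mouth 52 mm), about 60 g. Starts mouth up on top of the black rack. Origin: centre of its underside; z up.
- rack_black: Black plastic microscope-slide rack, a rectangular block with a comb of narrow slots across its top (too narrow for a finger), 96 (x) x 62 (y) x 30 (z) mm, about 100 g. Origin: centre of its underside; x along its length, z up. Its four sides are plain and upright. Starts lying lengthwise on the red rack, middle of the stack, with the pot on it.
- rack_red: Red plastic microscope-slide rack, a rectangular block with a comb of narrow slots across its top (too narrow for a finger), 130 (x) x 62 (y) x 30 (z) mm, about 140 g. Origin: centre of its underside; x along its length, z up. Its four sides are plain and upright. Starts on the bench, at the bottom of the stack.
- lid: White round lid lying right way up on the bench, 40 g. From below: plug 44 mm across, 8 mm deep, goes loosely into the pot's mouth; disc 68 mm across, 5 mm thick, rests on the pot's rim; upright yellow grip fin 40 (x) x 12 (y) x 20 (z) mm. Total height 33 mm. Origin: centre of the plug's underside; x along the fin, z up. Home on the pot, its origin is 34 mm above the pot's.
- dock_yellow: Yellow-edged tray, the pot's place: fixed shallow rectangular tray with a white floor, its rim and a 20 mm band at each end yellow, 168 (x) x 98 (y) mm outside, inside floor 160 x 90 mm. Origin: centre of its underside, on the bench; the floor surface is 4 mm and the top of the rim 8 mm above the origin. x along its length, z up.
- dock_black: Black-edged tray, the black rack's place: fixed shallow rectangular tray with a white floor, its rim and a 20 mm band at each end black, 168 (x) x 98 (y) mm outside, inside floor 160 x 90 mm. Origin: centre of its underside, on the bench; the floor surface is 4 mm and the top of the rim 8 mm above the origin. x along its length, z up.
- dock_red: Red-edged tray, the red rack's place: fixed shallow rectangular tray with a white floor, its rim and a 20 mm band at each end red, 168 (x) x 98 (y) mm outside, inside floor 160 x 90 mm. Origin: centre of its underside, on the bench; the floor surface is 4 mm and the top of the rim 8 mm above the origin. x along its length, z up.
- bottle: Bystander: upright amber reagent bottle with black cap, 56 mm diameter, 125 mm high. Origin: centre of its underside.
- beaker: Bystander: blue open ceramic beaker, 64 mm diameter at the rim, 85 mm high. Origin: centre of its underside.
Things that resemble listed ones, but are neither listed nor needed, are in the scene too. What is shaped like the dock_red but purple is not meant.

How it is judged:
On the way, in this order (a step that is already met when the one before it is completed fails the run):
1. the pot stands in the yellow-edged tray, let go, and the two racks have stayed within 30 mm of where they stood (x of pot in the frame of dock_yellow between -0.055 and 0.055 m and y of pot in the frame of dock_yellow between -0.02 and 0.02 m and z of pot in the frame of dock_yellow between 0.001 and 0.007 m and angle between pot's own z axis and vertical below 0.06 rad and linear speed of pot below 0.02 m/s and contact force between pot and the fingers below 0.1 N and distance of each of rack_black, rack_red from where it was at the start of the episode below 0.03 m), for 0.2 s.
2. the black rack lies in the black-edged tray, let go, and the red rack has stayed within 30 mm of where it stood (x of rack_black in the frame of dock_black between -0.04 and 0.04 m and y of rack_black in the frame of dock_black between -0.02 and 0.02 m and z of rack_black in the frame of dock_black between 0.001 and 0.007 m and angle between rack_black's own z axis and vertical below 0.06 rad and linear speed of rack_black below 0.02 m/s and contact force between rack_black and the fingers below 0.1 N and distance of rack_red from where it was at the start of the episode below 0.03 m), for 0.2 s.
3. the red rack lies in the red-edged tray, let go (x of rack_red in the frame of dock_red between -0.022 and 0.022 m and y of rack_red in the frame of dock_red between -0.02 and 0.02 m and z of rack_red in the frame of dock_red between 0.001 and 0.007 m and angle between rack_red's own z axis and vertical below 0.06 rad and linear speed of rack_red below 0.02 m/s and contact force between rack_red and the fingers below 0.1 N), for 0.2 s.
4. the lid is home on the pot, let go (horizontal distance between lid and pot below 0.007 m and z of lid in the frame of pot between 0.031 and 0.0365 m and angle between the z axis of lid and the z axis of pot, either way round below 0.06 rad and linear speed of lid below 0.02 m/s and contact force between lid and the fingers below 0.1 N), for 0.2 s.
At the end, for the whole second after the job is handed in: The pot, the black rack and the red rack each stand flat (within 0.06 rad) on the floor of the tray of their own colour, inside its rim; the lid is level on the pot, centred within 7 mm and seated (origin 31 to 36.5 mm above the pot's); all released and at rest (under 20 mm/s) (all of step 3 and all of step 4 and x of pot in the frame of dock_yellow between -0.055 and 0.055 m and y of pot in the frame of dock_yellow between -0.02 and 0.02 m and z of pot in the frame of dock_yellow between 0.001 and 0.007 m and angle between each of pot, rack_black's own z axis and vertical below 0.06 rad and linear speed of each of pot, rack_black below 0.02 m/s and contact force between each of pot, rack_black and the fingers below 0.1 N and x of rack_black in the frame of dock_black between -0.04 and 0.04 m and y of rack_black in the frame of dock_black between -0.02 and 0.02 m and z of rack_black in the frame of dock_black between 0.001 and 0.007 m); the robot touches nothing.
It fails at once if the bottle is pushed more than 30 mm or tipped over (distance of bottle from where it was at the start of the episode above 0.03 m or angle between bottle's own z axis and vertical above 0.4 rad).
It fails at once if the beaker is pushed more than 30 mm or tipped over (distance of beaker from where it was at the start of the episode above 0.03 m or angle between beaker's own z axis and vertical above 0.4 rad).
It also fails if it takes over 122 s, if anything falls off the work surface, if the arm or the gripper's body presses on something with over 40 N, if the wrist force passes 120 N, or if a joint passes its speed limit or range.

## Working session

There is one attempt and no reset: what is moved stays moved. The work goes in short steps, Python scripts to look and compute and a tool call to move; the robot and the scene stay as the last step left them, time stands still between calls to the robot, and variables do not carry over. Pictures are saved under pics/ and viewed, at most 14 in all, crops included, and the job is handed in when it is done.

Besides the shell and the picture viewer there is one more tool, called after "Request:" as name(argument=value, ...) on one line, values as JSON. jog_arm: Moves the arm, as the interface text tells. Its arguments: {"type":"object","properties":{"rows":{"type":"array","items":{"type":"object","properties":{"dx":{"type":"number"},"dy":{"type":"number"},"dz":{"type":"number"},"turn":{"type":"number"},"hand":{"type":"number"}}}},"grip_force":{"type":"number"}},"required":["rows"]}

```bash
mkdir -p pics; ls; cat > h.py <<'E'
import numpy as np, cv2
from workcell import robot, read_camera, hand_in
def cam(n, save=None):
    c=read_camera(n)
    if save: cv2.imwrite(f'pics/{save}.png',cv2.cvtColor(c['image'],cv2.COLOR_RGB2BGR))
    return c
def PM(c):
    R=cv2.Rodrigues(np.array(c['rvec'],float))[0]; return R,np.array(c['tvec'],float).ravel(),np.array(c['intrinsics'],float)
def proj(c,X):
    R,t,K=PM(c); p=(R@np.atleast_2d(X).T).T+t; p=p@K.T; return p[:,:2]/p[:,2:]
def atz(c,uv,z):
    R,t,K=PM(c); o=-R.T@t; out=[]
    for u,v in np.atleast_2d(uv):
        d=R.T@np.linalg.solve(K,[u,v,1.]); out.append(o+d*(z-o[2])/d[2])
    return np.array(out)
def tri(obs):
    A=np.zeros((3,3));b=np.zeros(3);L=[]
    for c,uv in obs:
        R,t,K=PM(c); o=-R.T@t; d=R.T@np.linalg.solve(K,[*uv,1.]); d/=np.linalg.norm(d)
        M=np.eye(3)-np.outer(d,d); A+=M;b+=M@o;L.append((M,o))
    X=np.linalg.solve(A,b); return X,[np.linalg.norm(M@(X-o)) for M,o in L]
E
python3 - <<'E'
from h import *
import pickle
d={n:cam(n,n+'0') for n in('side','top','wrist')}
pickle.dump(d,open('c0.pkl','wb'))
for n in d: R,t,K=PM(d[n]); print(n,-R.T@t,R[2],K[0,0])
s=robot.sense();print(s['tcp_pos'],s['tcp_rot'],s['time'])
E
```

```text
pics
side [-0.03650974  0.54049111  0.74455519] [ 0.55099977 -0.52919677 -0.64525191] 377.7940963122801
top [0.29804968 0.02090693 1.03082489] [ 0.25335886 -0.01505959 -0.96725514] 380.7553209628279
wrist [ 0.08119488 -0.62251451  0.37205387] [ 0.25769878  0.06337034 -0.96414498] 357.0763620600305
[ 0.14592834 -0.60728633  0.24146899] [-1.59289075e-04 -1.17562798e-01  9.93065091e-01  8.29681602e-04] 0.15
```

View pics/top0.png

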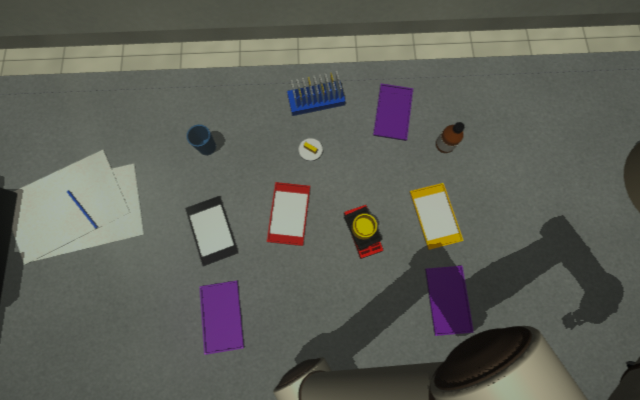

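View pics/side0.png

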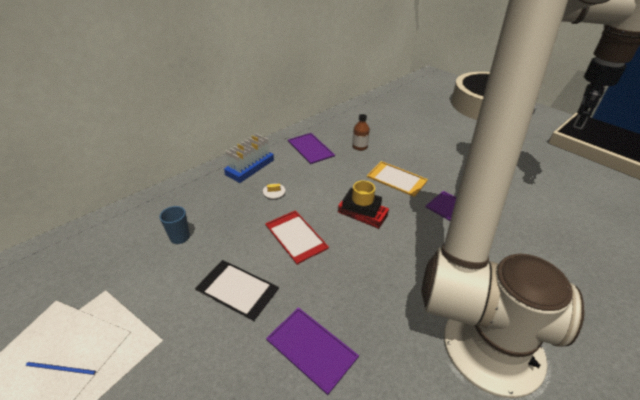

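The top view shows the stack at (364,231), with the pot at (365,226). The trays are yellow (437,215), black (212,230) and red (289,213), and the lid is at (310,149). Bystanders are the beaker (202,138) and the bottle (450,137); the three purple trays, the blue rack and the paper are decoys. Next I'll segment by colour and zoom in on the stack.

```bash
python3 - <<'E'
from h import *
import pickle
d=pickle.load(open('c0.pkl','rb')); T,S=d['top'],d['side']
a=cv2.cvtColor(T['image'][185:275,320:410],cv2.COLOR_RGB2BGR);b=cv2.cvtColor(S['image'][165:240,320:410],cv2.COLOR_RGB2BGR)
a=cv2.resize(a,(540,540),interpolation=2);b=cv2.resize(b,(648,540),interpolation=2)
cv2.imwrite('pics/crop0.png',cv2.resize(np.hstack([a,b]),(800,364)))
# white floors
def rects(c,boxes):
    g=c['image'].min(axis=2); out={}
    for n,(u0,u1,v0,v1) in boxes.items():
        m=np.zeros(g.shape,np.uint8); m[v0:v1,u0:u1]=(g[v0:v1,u0:u1]>140)
        p=np.argwhere(m)[:,::-1].astype(np.float32); r=atz(c,cv2.minAreaRect(p)[0],0.004)[0]
        W=atz(c,p,0.004)[:,:2].astype(np.float32); q=cv2.minAreaRect(W)
        e=cv2.boxPoints(q); l=max((e[1]-e[0],e[2]-e[1]),key=np.linalg.norm)
        out[n]=cv2.minAreaRect(p)[0]; print(n,len(p),np.round(q[0],4),np.round(q[1],3),'long axis deg',round(np.degrees(np.arctan2(l[1],l[0]))%180,1))
    return out
print('top');t=rects(T,dict(yellow=(400,470,175,255),black=(180,245,190,270),red=(262,316,178,250),lid=(295,326,135,165)))
print('side');s=rects(S,dict(yellow=(360,435,155,200),black=(190,285,255,325),red=(260,335,205,268),lid=(258,290,178,204)))
for k in t: 
    X,e=tri([(T,t[k]),(S,s[k])]);print(k,X.round(4),np.round(e,4))
# pot: yellow mask
for c,box in((T,(335,395,200,260)),(S,(340,385,170,210))):
    h=cv2.cvtColor(c['image'],cv2.COLOR_RGB2HSV); m=((h[...,0]>20)&(h[...,0]<35)&(h[...,1]>140)&(h[...,2]>50))
    u0,u1,v0,v1=box; p=np.argwhere(m[v0:v1,u0:u1])[:,::-1]+[u0,v0]; print('pot',p.min(0),p.max(0),p.mean(0))
E
```

```text
top
yellow 1293 [ 0.4904 -0.3043] [0.117 0.085] long axis deg 11.6
black 1335 [0.4786 0.311 ] [0.117 0.085] long axis deg 18.4
red 1309 [0.5155 0.0997] [0.086 0.118] long axis deg 171.0
lid 268 [0.7007 0.0332] [0.063 0.061] long axis deg 87.4
side
yellow 593 [ 0.4892 -0.3035] [0.118 0.085] long axis deg 11.6
black 1602 [0.4787 0.3115] [0.119 0.087] long axis deg 18.3
red 1055 [0.5147 0.1009] [0.087 0.119] long axis deg 171.0
lid 153 [0.7    0.0309] [0.067 0.056] long axis deg 53.9
yellow [ 0.4908 -0.3058  0.0012] [0.0005 0.0005]
black [0.4781 0.3121 0.0039] [0.0005 0.0005]
red [0.5149 0.1001 0.0026] [0.0003 0.0003]
lid [0.6992 0.0327 0.0054] [0.0009 0.0009]
pot [352 213] [377 239] [363.94619666 225.83673469]
pot [353 181] [374 200] [363.25517241 188.96551724]
```

View pics/crop0.png

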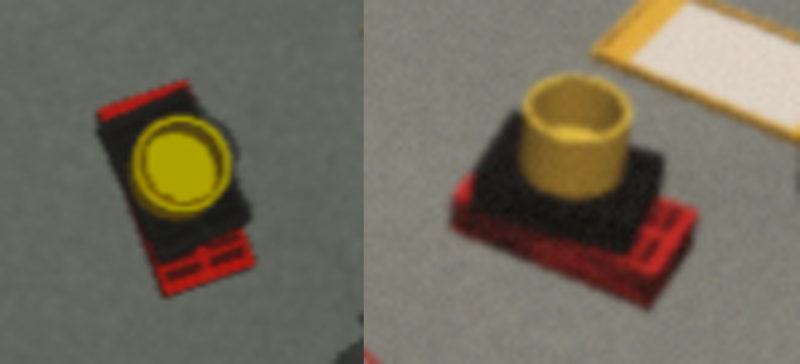

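```bash
python3 - <<'E'
from h import *
import pickle
d=pickle.load(open('c0.pkl','rb')); T,S=d['top'],d['side']
f=lambda p:np.array(p)/4.04+[320,185]; g=lambda p:(np.array(p)-[364,0])/4.85+[320,165]
X,e=tri([(T,f([182,163])),(S,g([578,105]))]);print('potrim',X,e)
R=atz(T,f([[97,112],[188,81],[256,265],[165,297]]),0.03);print(R.round(3),'\nred',R.mean(0))
v=R[0]-R[3];w=R[1]-R[2];print(np.linalg.norm(v),np.linalg.norm(w),np.degrees(np.arctan2((v+w)[1],(v+w)[0])))
B=atz(T,f([[98,130],[190,97],[250,220],[165,258]]),0.06);print(B.round(3),'\nblk',B.mean(0))
v=B[0]-B[3];w=B[1]-B[2];print(np.linalg.norm(v),np.linalg.norm(w),np.degrees(np.arctan2((v+w)[1],(v+w)[0])))
for n,t,s in(('red nearL',[165,297],[650,285]),('red nearR',[256,265],[695,213])): print(n,tri([(T,f(t)),(S,g(s))]))
s=robot.sense();from scipy.spatial.transform import Rotation as Q
print(Q.from_quat(np.roll(s['tcp_rot'],-1)).as_matrix().round(3))
# wrist camera in tool frame
c=d['wrist'];Rc,t,K=PM(c);Rt=Q.from_quat(np.roll(s['tcp_rot'],-1)).as_matrix();print('cam in tool',Rt.T@(-Rc.T@t-s['tcp_pos']),(Rc@Rt).round(3))
E
```

```text
potrim [ 0.45592435 -0.09579041  0.09958574] [np.float64(0.0006167083646672767), np.float64(0.0006167083646671833)]
[[ 0.504 -0.051  0.03 ]
 [ 0.522 -0.113  0.03 ]
 [ 0.398 -0.148  0.03 ]
 [ 0.381 -0.087  0.03 ]] 
red [ 0.45127104 -0.09979657  0.03      ]
0.12858088805296145 0.12867217350914126 15.989686436180635
[[ 0.486 -0.049  0.06 ]
 [ 0.505 -0.11   0.06 ]
 [ 0.424 -0.141  0.06 ]
 [ 0.402 -0.086  0.06 ]] 
blk [ 0.4542244  -0.09639302  0.06      ]
0.09148719103026977 0.0871762527540152 22.659898520737155
red nearL (array([ 0.38315914, -0.08780313,  0.01671556]), [np.float64(0.0017492248714336685), np.float64(0.001749224871433555)])
red nearR (array([ 0.40048534, -0.14792335,  0.02294127]), [np.float64(0.0017699574835037244), np.float64(0.0017699574835037604)])
[[-0.972 -0.233 -0.001]
 [-0.233  0.972  0.002]
 [ 0.     0.002 -1.   ]]
cam in tool [ 0.06651564  0.00052778 -0.13057611] [[ 0.001  1.     0.   ]
 [-0.964  0.001 -0.265]
 [-0.265 -0.     0.964]]
```

Candidates: pot top (365,225); black rack at (364,228); red rack underneath; the real red tray at (289,213) versus the purple ones at (393,112), (222,317) and (449,300). The pot measures 0.0996 high against 0.102 expected, which is fine. I'll move above the stack for a near look.

Request:
jog_arm(rows=[{"dx": -35, "dy": 35, "dz": 0, "turn": -4.5, "hand": 100}, {"dx": -420, "dy": 424, "dz": 0, "turn": -4.5, "hand": 100}, {"dx": -420, "dy": 424, "dz": 0, "turn": -4.5, "hand": 100}, {"dx": -420, "dy": 424, "dz": 0, "turn": -4.5, "hand": 100}, {"dx": -420, "dy": 424, "dz": 0, "turn": -4.5, "hand": 100}, {"dx": -420, "dy": 424, "dz": 0, "turn": -4.5, "hand": 100}, {"dx": -420, "dy": 424, "dz": 0, "turn": -4.5, "hand": 100}, {"dx": -420, "dy": 424, "dz": 0, "turn": -4.5, "hand": 100}, {"dx": -420, "dy": 424, "dz": 0, "turn": -4.5, "hand": 100}, {"dx": -420, "dy": 424, "dz": 0, "turn": -4.5, "hand": 100}, {"dx": -420, "dy": 424, "dz": 0, "turn": -4.5, "hand": 100}, {"dx": -420, "dy": 424, "dz": 0, "turn": -4.5, "hand": 100}])

```text
time: 1.15
tcp_pos: [0.4056, -0.1781, 0.2425]
tcp_rot: [0.0, -0.157, 0.988, -0.0]
wrist_force: [1.1, -0.0, -0.4]
grip_width: 1.003
grip_force: 0.0
```

Request:
jog_arm(rows=[{"dx": -36, "dy": 31, "dz": 0, "hand": 100}, {"dx": -60, "dy": 50, "dz": 0, "hand": 100}, {"dx": -73, "dy": 62, "dz": 0, "hand": 100}, {"dx": -73, "dy": 62, "dz": 0, "hand": 100}, {"dx": -73, "dy": 62, "dz": 0, "hand": 100}])

```text
schema error: expected keys dx, dy, dz, turn, hand
```

```bash
python3 - <<'E'
from h import *
import pickle
d={'wrist':cam('wrist','w1')};s=robot.sense();d['s']={k:s[k] for k in('tcp_pos','tcp_rot')};pickle.dump(d,open('c1.pkl','wb'));print(s['tcp_pos'])
E
```

```text
[ 0.40940877 -0.17394765  0.24260063]
```

View pics/w1.png

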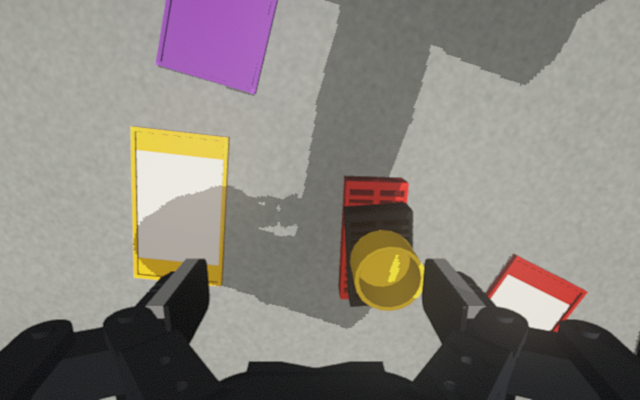

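The wrist view shows the pot mouth at (389,277), the black rack under it, and the red rack's far edge from (345,178) to (408,180). The row schema needs every key, so that move was refused. I'll refine the estimates from this view anyway.

```bash
python3 - <<'E'
from h import *
import pickle
d=pickle.load(open('c0.pkl','rb')); T,S=d['top'],d['side'];e=pickle.load(open('c1.pkl','rb'));W=e['wrist']
f=lambda p:np.array(p)/4.04+[320,185]; g=lambda p:(np.array(p)-[364,0])/4.85+[320,165]
print('pot',tri([(T,f([182,163])),(S,g([578,105])),(W,[389.5,277.5])]), atz(W,[[389.5,277.5]],.102))
print('rim edges',atz(W,[[355,277],[424,277]],.102))
for n,z,p in(('red far top',.03,[[345,178],[408,180]]),('red left long',.03,[[345,178],[340,298]]),('blk far',.06,[[350,207],[412,205]]),('blk left',.06,[[350,207],[352,303]])):
    q=atz(W,p,z)[:,:2];v=q[1]-q[0];print(n,q.round(3),np.linalg.norm(v).round(3),np.degrees(np.arctan2(v[1],v[0])).round(1))
E
```

```text
pot (array([ 0.45584514, -0.09566465,  0.099779  ]), [np.float64(0.0006452387312373334), np.float64(0.0005999895915427053), np.float64(8.365251389723391e-05)]) [[ 0.4549227  -0.09640974  0.102     ]]
rim edges [[ 0.46344062 -0.12395241  0.102     ]
 [ 0.44554905 -0.06920534  0.102     ]]
red far top [[ 0.398 -0.15 ]
 [ 0.381 -0.09 ]] 0.062 106.2
red left long [[ 0.398 -0.15 ]
 [ 0.524 -0.111]] 0.131 17.0
blk far [[ 0.418 -0.141]
 [ 0.398 -0.088]] 0.056 110.0
blk left [[ 0.418 -0.141]
 [ 0.51  -0.106]] 0.098 20.7
```

Request:
jog_arm(rows=[{"dx": -35, "dy": 30, "dz": 0, "turn": 0, "hand": 100}, {"dx": -60, "dy": 50, "dz": 0, "turn": 0, "hand": 100}, {"dx": -73, "dy": 62, "dz": 0, "turn": 0, "hand": 100}, {"dx": -73, "dy": 62, "dz": 0, "turn": 0, "hand": 100}, {"dx": -73, "dy": 62, "dz": 0, "turn": 0, "hand": 100}])

```text
time: 1.62
tcp_pos: [0.4555, -0.0978, 0.2419]
tcp_rot: [-0.001, -0.158, 0.988, 0.0]
wrist_force: [-0.1, -0.6, -0.6]
grip_width: 1.001
grip_force: 0.0
```

Request:
jog_arm(grip_force=30, rows=[{"dx": 0, "dy": 0, "dz": 30, "turn": 0, "hand": 100}, {"dx": 0, "dy": 0, "dz": 65, "turn": 0, "hand": 100}, {"dx": 0, "dy": 0, "dz": 100, "turn": 0, "hand": 100}, {"dx": 0, "dy": 0, "dz": 130, "turn": 0, "hand": 100}, {"dx": 0, "dy": 0, "dz": 150, "turn": 0, "hand": 100}, {"dx": 0, "dy": 0, "dz": 161, "turn": 0, "hand": 100}, {"dx": 0, "dy": 0, "dz": 161, "turn": 0, "hand": 100}, {"dx": 0, "dy": 0, "dz": 161, "turn": 0, "hand": 85}])

```text
time: 2.28
tcp_pos: [0.4549, -0.0994, 0.0812]
tcp_rot: [-0.001, -0.156, 0.988, -0.0]
wrist_force: [0.7, -0.2, 0.4]
grip_width: 0.885
grip_force: 0.0
```

```bash
python3 - <<'E'
from h import *
import pickle
s=robot.sense();print(s['tcp_pos'],s['grip_width'],s['wrist_force'])
W=cam('wrist');S=cam('side')
a=cv2.resize(S['image'][130:250,300:420],(560,560),interpolation=2)
b=np.zeros((560,240,3),np.uint8); w=cv2.resize(W['image'],(800,500))[...,::-1]
cv2.imwrite('pics/p2.png',np.vstack([cv2.resize(a[...,::-1],(350,350)).copy() if 0 else np.hstack([cv2.resize(a[...,::-1],(300,300)),cv2.resize(W['image'][...,::-1],(480,300))])]))
E
```

```text
[ 0.45491308 -0.09943309  0.0811547 ] 0.8850752008642965 [ 0.68878567 -0.20354999  0.43094288]
```

View pics/p2.png

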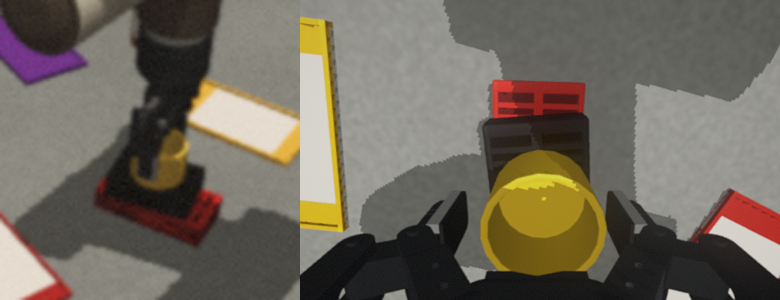

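The pot sits about 4 mm towards the right finger (world +y), so I'll centre on it, grip and lift.

Request:
jog_arm(grip_force=30, rows=[{"dx": -1, "dy": 3.5, "dz": 0, "turn": 0, "hand": 85}, {"dx": -1, "dy": 3.5, "dz": 0, "turn": 0, "hand": 85}, {"dx": -1, "dy": 3.5, "dz": 0, "turn": 0, "hand": 75}, {"dx": -1, "dy": 3.5, "dz": 0, "turn": 0, "hand": 55}, {"dx": -1, "dy": 3.5, "dz": 0, "turn": 0, "hand": 55}, {"dx": -1, "dy": 3.5, "dz": 0, "turn": 0, "hand": 55}, {"dx": -1, "dy": 3.5, "dz": 0, "turn": 0, "hand": 55}, {"dx": -1, "dy": 3.5, "dz": 0, "turn": 0, "hand": 55}])

```text
time: 3.05
tcp_pos: [0.4558, -0.0948, 0.0823]
tcp_rot: [0.001, -0.157, 0.988, -0.0]
wrist_force: [-1.6, 0.9, 5.7]
grip_width: 0.687
grip_force: 32.0
```

Request:
jog_arm(rows=[{"dx": 0, "dy": 0, "dz": -10, "turn": 0, "hand": 55}, {"dx": 0, "dy": 0, "dz": -30, "turn": 0, "hand": 55}, {"dx": 0, "dy": 0, "dz": -50, "turn": 0, "hand": 55}, {"dx": 3, "dy": -20, "dz": -55, "turn": 0, "hand": 55}, {"dx": 8, "dy": -50, "dz": -55, "turn": 0, "hand": 55}, {"dx": 13, "dy": -85, "dz": -55, "turn": 0, "hand": 55}, {"dx": 19, "dy": -120, "dz": -50, "turn": 0, "hand": 55}, {"dx": 24, "dy": -155, "dz": -40, "turn": 0, "hand": 55}, {"dx": 29, "dy": -185, "dz": -20, "turn": 0, "hand": 55}, {"dx": 32, "dy": -205, "dz": 5, "turn": 0, "hand": 55}, {"dx": 32, "dy": -210, "dz": 20, "turn": 0, "hand": 55}, {"dx": 32, "dy": -210, "dz": 30, "turn": 0, "hand": 55}])

```text
time: 4.05
tcp_pos: [0.4887, -0.3057, 0.0488]
tcp_rot: [-0.001, -0.155, 0.988, 0.001]
wrist_force: [-0.6, -0.5, -0.4]
grip_width: 0.686
grip_force: 32.7
```

Request:
jog_arm(rows=[{"dx": 0, "dy": 0, "dz": 10, "turn": 0, "hand": 55}, {"dx": 0, "dy": 0, "dz": 18, "turn": 0, "hand": 55}, {"dx": 0, "dy": 0, "dz": 22, "turn": 0, "hand": 55}, {"dx": 0, "dy": 0, "dz": 24, "turn": 0, "hand": 55}, {"dx": 0, "dy": 0, "dz": 24, "turn": 0, "hand": 55}, {"dx": 0, "dy": 0, "dz": 24, "turn": 0, "hand": 55}])

```text
time: 4.55
tcp_pos: [0.4904, -0.3042, 0.0281]
tcp_rot: [0.001, -0.157, 0.988, -0.0]
wrist_force: [-0.9, -0.5, -0.6]
grip_width: 0.687
grip_force: 32.7
```

Now the last millimetre or two until contact.

Request:
jog_arm(rows=[{"dx": 0, "dy": 0, "dz": 0.7, "turn": 0, "hand": 55}, {"dx": 0, "dy": 0, "dz": 1.5, "turn": 0, "hand": 55}, {"dx": 0, "dy": 0, "dz": 1.5, "turn": 0, "hand": 55}, {"dx": 0, "dy": 0, "dz": 1.5, "turn": 0, "hand": 55}])

```text
time: 4.88
tcp_pos: [0.4903, -0.3045, 0.0264]
tcp_rot: [0.001, -0.157, 0.988, -0.0]
wrist_force: [-0.3, 1.4, 2.1]
grip_width: 0.687
grip_force: 32.9
```

Request:
jog_arm(rows=[{"dx": 0, "dy": 0, "dz": 0.3, "turn": 0, "hand": 55}, {"dx": 0, "dy": 0, "dz": 0.3, "turn": 0, "hand": 75}, {"dx": 0, "dy": 0, "dz": 0.3, "turn": 0, "hand": 88}, {"dx": 0, "dy": 0, "dz": 0.3, "turn": 0, "hand": 88}, {"dx": 0, "dy": 0, "dz": 0.3, "turn": 0, "hand": 90}, {"dx": 0, "dy": 0, "dz": -25, "turn": 0, "hand": 95}, {"dx": 0, "dy": 0, "dz": -65, "turn": 0, "hand": 100}, {"dx": 0, "dy": 0, "dz": -105, "turn": 0, "hand": 100}, {"dx": 0, "dy": 0, "dz": -145, "turn": 0, "hand": 100}, {"dx": 0, "dy": 0, "dz": -145, "turn": 0, "hand": 100}])

```text
time: 5.72
tcp_pos: [0.4943, -0.3068, 0.18]
tcp_rot: [0.007, -0.157, 0.987, -0.005]
wrist_force: [0.7, 0.1, 1.0]
grip_width: 1.004
grip_force: 0.0
```

```bash
python3 - <<'E'
from h import *
import pickle
S=cam('side');W=cam('wrist');s=robot.sense()
pickle.dump({'side':S,'wrist':W,'s':dict(tcp=s['tcp_pos'])},open('c2.pkl','wb'));print(s['tcp_pos'])
cv2.imwrite('pics/p3.png',np.hstack([cv2.resize(S['image'][130:250,300:450][...,::-1],(375,300),interpolation=2),cv2.resize(W['image'][100:,:][...,::-1],(425,300))]))
E
```

```text
[ 0.4906643  -0.30478058  0.17294352]
```

View pics/p3.png

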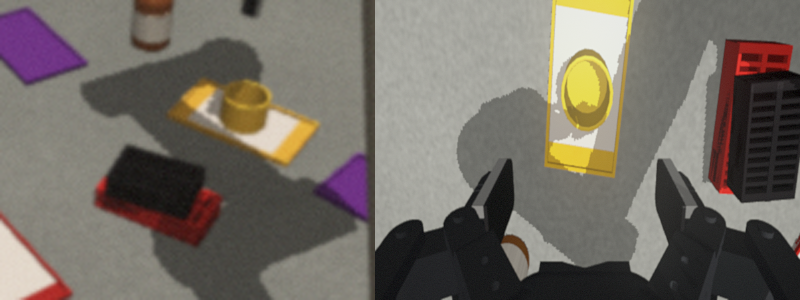

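The pot stands upright in its tray and the stack is undisturbed. Next, above the black rack.

Request:
jog_arm(rows=[{"dx": -4, "dy": 30, "dz": -20, "turn": 0, "hand": 100}, {"dx": -9, "dy": 70, "dz": -40, "turn": 0, "hand": 100}, {"dx": -14, "dy": 110, "dz": -60, "turn": 0, "hand": 100}, {"dx": -20, "dy": 148, "dz": -60, "turn": 0, "hand": 100}, {"dx": -25, "dy": 185, "dz": -60, "turn": 0, "hand": 100}, {"dx": -28, "dy": 208, "dz": -60, "turn": 0, "hand": 100}, {"dx": -28, "dy": 208, "dz": -60, "turn": 0, "hand": 100}, {"dx": -28, "dy": 208, "dz": -60, "turn": 0, "hand": 100}, {"dx": -28, "dy": 208, "dz": -60, "turn": 0, "hand": 100}, {"dx": -28, "dy": 208, "dz": -60, "turn": 0, "hand": 100}])

```text
time: 6.65
tcp_pos: [0.452, -0.0988, 0.2299]
tcp_rot: [-0.001, -0.156, 0.988, 0.0]
wrist_force: [-0.2, 0.3, 0.1]
grip_width: 1.002
grip_force: 0.0
```

```bash
python3 - <<'E'
from h import *
import pickle
W=cam('wrist');s=robot.sense();pickle.dump(W,open('c3.pkl','wb'));print(s['tcp_pos'],s['tcp_rot'])
cv2.imwrite('pics/p4.png',cv2.resize(W['image'][80:380,170:470][...,::-1],(600,600),interpolation=2))
E
```

```text
[ 0.4520629  -0.09890096  0.23005874] [-8.15062177e-04 -1.55712083e-01  9.87802147e-01  2.04391253e-05]
```

View pics/p4.png

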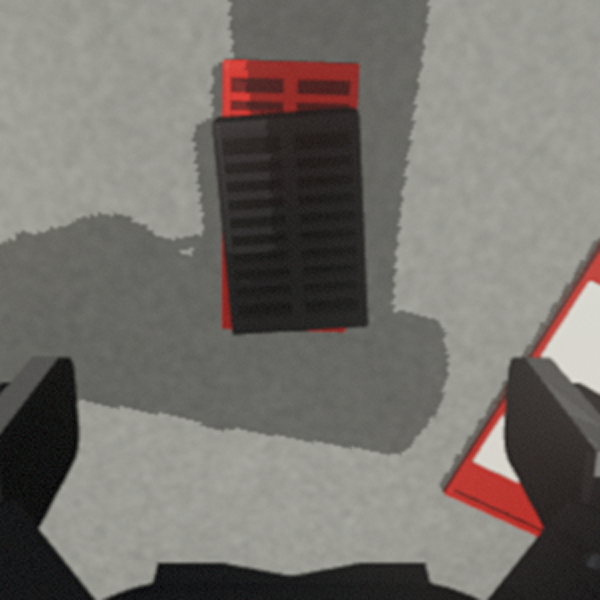

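Black top-face corners in the crop are (215,120), (358,112), (367,326) and (233,333). The red rack's base-side (image-top) edge runs from (223,60) to (358,63).

```bash
python3 - <<'E'
from h import *
import pickle
W=pickle.load(open('c3.pkl','rb')); S=pickle.load(open('c2.pkl','rb'))['side']
f=lambda p:np.array(p)/2+[170,80]
g=lambda p:np.array(p)/2.5+[300,130]
# height check with side view
for w,s in(((215,120),(187,215)),((367,326),(128,147)),((233,333),(205,163))): print('tri',tri([(W,f(w)),(S,g(s))]))
B=atz(W,f([[215,120],[358,112],[367,326],[233,333]]),.06);v=(B[2]+B[3]-B[0]-B[1]);w=B[1]+B[2]-B[0]-B[3]
print(B.round(4)[:,:2],'c',B.mean(0),np.degrees(np.arctan2(v[1],v[0])),np.degrees(np.arctan2(w[1],w[0])),np.linalg.norm(v)/2,np.linalg.norm(w)/2)
R=atz(W,f([[223,60],[358,63],[222,327]]),.03);print(R.round(4),[np.degrees(np.arctan2(*(R[i]-R[0])[1::-1])) for i in(1,2)],'c',R[[1,2]].mean(0))
E
```

```text
tri (array([ 0.43833484, -0.14500273, -0.03023281]), [np.float64(0.0035105519942031345), np.float64(0.003510551994203069)])
tri (array([ 0.47448318, -0.06021084,  0.10236331]), [np.float64(0.0025388943804236556), np.float64(0.0025388943804235337)])
tri (array([ 0.45493607, -0.11757504,  0.09230695]), [np.float64(0.042724801198391615), np.float64(0.0427248011983916)])
[[ 0.4246 -0.1403]
 [ 0.4031 -0.0848]
 [ 0.4915 -0.0494]
 [ 0.5133 -0.1058]] c [ 0.45812488 -0.09507442  0.06      ] 21.57356758356067 111.17861865898139 0.0952004378389363 0.060023070016853114
[[ 0.4016 -0.1466  0.03  ]
 [ 0.3841 -0.0886  0.03  ]
 [ 0.5244 -0.1106  0.03  ]] [np.float64(106.75926590278384), np.float64(16.342219174434234)] c [ 0.4542366  -0.09960296  0.03      ]
```

Request:
jog_arm(grip_force=40, rows=[{"dx": -7, "dy": 2, "dz": 30, "turn": -3.5, "hand": 100}, {"dx": -7, "dy": 2, "dz": 65, "turn": -3.5, "hand": 100}, {"dx": -7, "dy": 2, "dz": 100, "turn": -3.5, "hand": 100}, {"dx": -7, "dy": 2, "dz": 135, "turn": -3.5, "hand": 100}, {"dx": -7, "dy": 2, "dz": 160, "turn": -3.5, "hand": 100}, {"dx": -7, "dy": 2, "dz": 178, "turn": -3.5, "hand": 100}, {"dx": -7, "dy": 2, "dz": 184, "turn": -3.5, "hand": 95}, {"dx": -7, "dy": 2, "dz": 184, "turn": -3.5, "hand": 90}, {"dx": -7, "dy": 2, "dz": 184, "turn": -3.5, "hand": 85}])

```text
time: 7.45
tcp_pos: [0.4588, -0.0945, 0.0471]
tcp_rot: [0.0, -0.186, 0.982, -0.0]
wrist_force: [0.2, 0.4, 0.6]
grip_width: 0.852
grip_force: 0.0
```

```bash
python3 - <<'E'
from h import *
import pickle
W0=pickle.load(open('c3.pkl','rb')); S=pickle.load(open('c2.pkl','rb'))['side']
f=lambda p:np.array(p)/2+[170,80]; g=lambda p:np.array(p)/2.5+[300,130]
for w,s in(((233,333),(128,147)),((215,120),(205,163))): print('tri',tri([(W0,f(w)),(S,g(s))]))
W=cam('wrist');S=cam('side');s=robot.sense();print(s['tcp_pos'],s['tcp_rot'],s['grip_width'])
cv2.imwrite('pics/p5.png',np.hstack([cv2.resize(S['image'][150:250,320:420][...,::-1],(300,300),interpolation=2),cv2.resize(W['image'][...,::-1],(480,300))]))
E
```

```text
tri (array([ 0.51358427, -0.10637591,  0.05300911]), [np.float64(0.0025869021350682546), np.float64(0.0025869021350682646)])
tri (array([ 0.42458022, -0.13983534,  0.0636899 ]), [np.float64(0.00048042140167069185), np.float64(0.00048042140167068307)])
[ 0.45935541 -0.09417988  0.04803521] [ 1.45577611e-03 -1.86447042e-01  9.82463921e-01 -1.58601025e-04] 0.8505797469115891
```

View pics/p5.png

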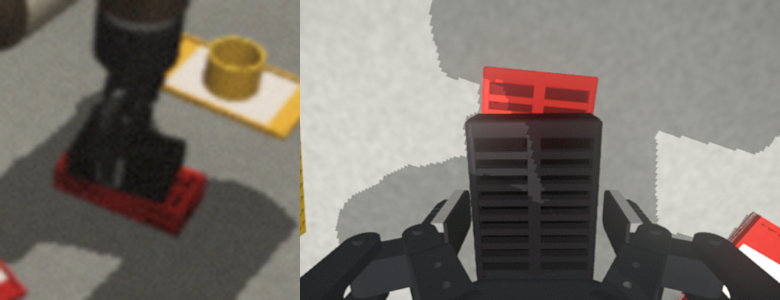

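The jaws are aligned and centred on the black rack with the red rack clear below, so I'll close.

Request:
jog_arm(grip_force=50, rows=[{"dx": 0, "dy": 0, "dz": 1, "turn": 0, "hand": 78}, {"dx": 0, "dy": 0, "dz": 1, "turn": 0, "hand": 70}, {"dx": 0, "dy": 0, "dz": 1, "turn": 0, "hand": 55}, {"dx": 0, "dy": 0, "dz": 1, "turn": 0, "hand": 55}, {"dx": 0, "dy": 0, "dz": 1, "turn": 0, "hand": 55}, {"dx": 0, "dy": 0, "dz": 1, "turn": 0, "hand": 55}, {"dx": 0, "dy": 0, "dz": 1, "turn": 0, "hand": 55}])

```text
time: 8.13
tcp_pos: [0.4591, -0.094, 0.0472]
tcp_rot: [0.001, -0.187, 0.982, -0.0]
wrist_force: [-1.1, 0.3, 6.1]
grip_width: 0.714
grip_force: 54.7
```

Request:
jog_arm(rows=[{"dx": 0, "dy": 0, "dz": -8, "turn": 0, "hand": 55}, {"dx": 0, "dy": 0, "dz": -25, "turn": 0, "hand": 55}, {"dx": 0, "dy": 0, "dz": -45, "turn": 0, "hand": 55}, {"dx": -7, "dy": 15, "dz": -60, "turn": 0, "hand": 55}, {"dx": -18, "dy": 40, "dz": -65, "turn": 1, "hand": 55}, {"dx": -32, "dy": 70, "dz": -65, "turn": 2, "hand": 55}, {"dx": -46, "dy": 102, "dz": -65, "turn": 3, "hand": 55}, {"dx": -61, "dy": 135, "dz": -65, "turn": 3, "hand": 55}, {"dx": -76, "dy": 168, "dz": -65, "turn": 3, "hand": 55}, {"dx": -91, "dy": 201, "dz": -65, "turn": 3, "hand": 55}, {"dx": -106, "dy": 234, "dz": -65, "turn": 3, "hand": 55}, {"dx": -121, "dy": 267, "dz": -65, "turn": 3, "hand": 55}])

```text
time: 9.13
tcp_pos: [0.4724, 0.2006, 0.1116]
tcp_rot: [0.0, -0.161, 0.987, 0.0]
wrist_force: [0.4, 0.1, 0.3]
grip_width: 0.714
grip_force: 54.5
```

Request:
jog_arm(rows=[{"dx": -13, "dy": 33, "dz": 0, "turn": 0, "hand": 55}, {"dx": -25, "dy": 65, "dz": 5, "turn": 0, "hand": 55}, {"dx": -35, "dy": 90, "dz": 15, "turn": 0, "hand": 55}, {"dx": -40, "dy": 102, "dz": 35, "turn": 0, "hand": 55}, {"dx": -40, "dy": 105, "dz": 55, "turn": 0, "hand": 55}, {"dx": -40, "dy": 105, "dz": 70, "turn": 0, "hand": 55}, {"dx": -40, "dy": 105, "dz": 80, "turn": 0, "hand": 55}, {"dx": -40, "dy": 105, "dz": 80, "turn": 0, "hand": 55}, {"dx": -40, "dy": 105, "dz": 80, "turn": 0, "hand": 55}, {"dx": -40, "dy": 105, "dz": 80, "turn": 0, "hand": 55}])

```text
time: 9.97
tcp_pos: [0.4781, 0.3114, 0.032]
tcp_rot: [0.001, -0.161, 0.987, 0.001]
wrist_force: [-0.6, -0.5, -0.9]
grip_width: 0.713
grip_force: 54.5
```

```bash
python3 - <<'E'
from h import *
W=cam('wrist');S=cam('side');s=robot.sense();print(s['tcp_pos'],s['tcp_rot'],s['wrist_force'])
cv2.imwrite('pics/p6.png',np.hstack([cv2.resize(S['image'][200:340,170:310][...,::-1],(300,300),interpolation=2),cv2.resize(W['image'][...,::-1],(480,300))]))
E
```

```text
[0.47812577 0.31140693 0.0321753 ] [ 1.02724459e-03 -1.60704009e-01  9.87001811e-01  7.68367651e-04] [ 0.16207715 -0.00317261 -0.65298316]
```

View pics/p6.png

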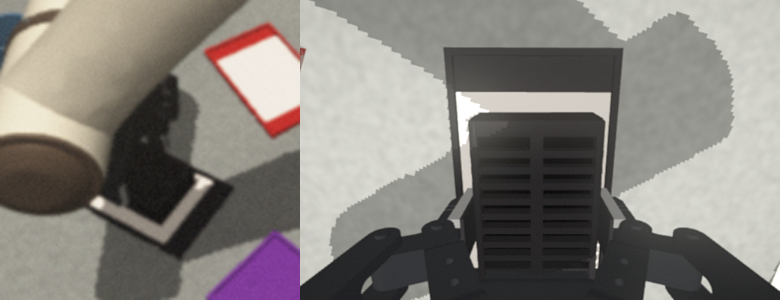

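The black rack is centred and square over the black tray. Lowering it.

Request:
jog_arm(rows=[{"dx": 0, "dy": 0, "dz": 4, "turn": 0, "hand": 55}, {"dx": 0, "dy": 0, "dz": 7, "turn": 0, "hand": 55}, {"dx": 0, "dy": 0, "dz": 9.5, "turn": 0, "hand": 55}, {"dx": 0, "dy": 0, "dz": 10.5, "turn": 0, "hand": 55}, {"dx": 0, "dy": 0, "dz": 11, "turn": 0, "hand": 55}, {"dx": 0, "dy": 0, "dz": 11, "turn": 0, "hand": 55}])

```text
time: 10.57
tcp_pos: [0.4775, 0.311, 0.0213]
tcp_rot: [0.0, -0.161, 0.987, -0.0]
wrist_force: [-3.2, -1.4, 8.9]
grip_width: 0.711
grip_force: 55.8
```

Request:
jog_arm(rows=[{"dx": 0, "dy": 0, "dz": 0, "turn": 0, "hand": 75}, {"dx": 0, "dy": 0, "dz": 0, "turn": 0, "hand": 82}, {"dx": 0, "dy": 0, "dz": 0, "turn": 0, "hand": 84}, {"dx": 0, "dy": 0, "dz": 0, "turn": 0, "hand": 84}, {"dx": 0, "dy": 0, "dz": -10, "turn": 0, "hand": 84}, {"dx": 0, "dy": 0, "dz": -35, "turn": 0, "hand": 95}, {"dx": 0, "dy": 0, "dz": -75, "turn": 0, "hand": 100}, {"dx": 0, "dy": 0, "dz": -115, "turn": 0, "hand": 100}, {"dx": 0, "dy": 0, "dz": -155, "turn": 0, "hand": 100}, {"dx": 0, "dy": 0, "dz": -190, "turn": 0, "hand": 100}, {"dx": 0, "dy": 0, "dz": -190, "turn": 0, "hand": 100}, {"dx": 0, "dy": 0, "dz": -190, "turn": 0, "hand": 100}])

```text
time: 11.57
tcp_pos: [0.4782, 0.3119, 0.2133]
tcp_rot: [0.003, -0.161, 0.987, 0.002]
wrist_force: [-0.8, -0.1, -1.9]
grip_width: 0.998
grip_force: 0.0
```

```bash
python3 - <<'E'
from h import *
import pickle
W=cam('wrist');S=cam('side');s=robot.sense();print(s['tcp_pos'],s['tcp_rot']);pickle.dump(W,open('c4.pkl','wb'));pickle.dump(S,open('s4.pkl','wb'))
cv2.imwrite('pics/p7.png',np.hstack([cv2.resize(S['image'][150:240,320:410][...,::-1],(300,300),interpolation=2),cv2.resize(W['image'][...,::-1],(480,300))]))
E
```

```text
[0.47684431 0.31057694 0.20945497] [-5.66472239e-04 -1.60666077e-01  9.87008655e-01 -7.78121190e-05]
```

View pics/p7.png

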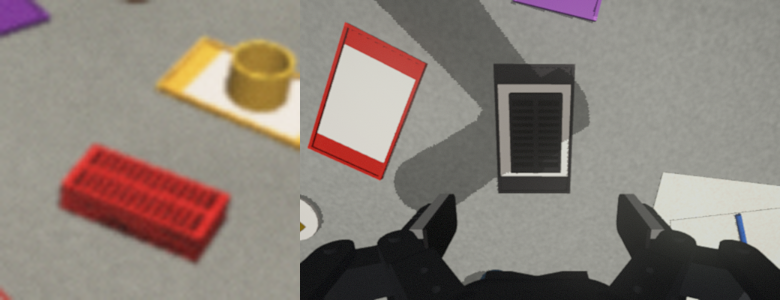

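The black rack lies flat in its tray. Now back over the red rack.

Request:
jog_arm(rows=[{"dx": 8, "dy": -20, "dz": -10, "turn": 1, "hand": 100}, {"dx": 22, "dy": -55, "dz": -10, "turn": 2, "hand": 100}, {"dx": 37, "dy": -92, "dz": -10, "turn": 2, "hand": 100}, {"dx": 52, "dy": -130, "dz": -10, "turn": 2, "hand": 100}, {"dx": 67, "dy": -168, "dz": -10, "turn": 2, "hand": 100}, {"dx": 82, "dy": -206, "dz": -10, "turn": 2, "hand": 100}, {"dx": 97, "dy": -243, "dz": -10, "turn": 2, "hand": 100}, {"dx": 112, "dy": -281, "dz": -10, "turn": 2, "hand": 100}, {"dx": 127, "dy": -318, "dz": -10, "turn": 2, "hand": 100}, {"dx": 142, "dy": -356, "dz": -10, "turn": 2, "hand": 100}, {"dx": 152, "dy": -381, "dz": -10, "turn": 2, "hand": 100}, {"dx": 152, "dy": -381, "dz": -10, "turn": 2, "hand": 100}])

```text
time: 12.67
tcp_pos: [0.4524, -0.1022, 0.218]
tcp_rot: [-0.002, -0.141, 0.99, -0.0]
wrist_force: [-0.3, -0.3, -0.3]
grip_width: 0.999
grip_force: 0.0
```

```bash
python3 - <<'E'
from h import *
import pickle
W=cam('wrist');W=cam('wrist');s=robot.sense();print(s['tcp_pos'],s['tcp_rot'])
def quad(c,box,z):
    u0,u1,v0,v1=box; h=cv2.cvtColor(c['image'],cv2.COLOR_RGB2HSV); m=(((h[...,0]<8)|(h[...,0]>172))&(h[...,1]>120)&(h[...,2]>25)).astype(np.uint8)
    k=np.zeros_like(m);k[v0:v1,u0:u1]=m[v0:v1,u0:u1]; k=cv2.morphologyEx(k,cv2.MORPH_CLOSE,np.ones((5,5)))
    ct=max(cv2.findContours(k,0,1)[0],key=cv2.contourArea).reshape(-1,2).astype(float)
    P=atz(c,ct,z)[:,:2].astype(np.float32);q=cv2.minAreaRect(P);e=cv2.boxPoints(q);l=max((e[1]-e[0],e[2]-e[1]),key=np.linalg.norm)
    print(len(ct),ct.min(0),ct.max(0),np.round(q[0],4),np.round(q[1],4),np.degrees(np.arctan2(l[1],l[0]))%180)
quad(W,(200,440,60,300),.03)
h=W['image'];cv2.imwrite('pics/w8.png',h[...,::-1])
S=pickle.load(open('s4.pkl','rb'));quad(S,(325,400,180,235),.03)
E
```

```text
[ 0.45329203 -0.09946375  0.21831903] [-1.72667105e-03 -1.42236622e-01  9.89831166e-01  1.60520129e-04]
406 [280. 111.] [350. 250.] [ 0.4548 -0.0998] [0.1291 0.0617] 16.299694
117 [338. 193.] [388. 227.] [ 0.4458 -0.0847] [0.1356 0.0876] 16.45989
```

View pics/w8.png

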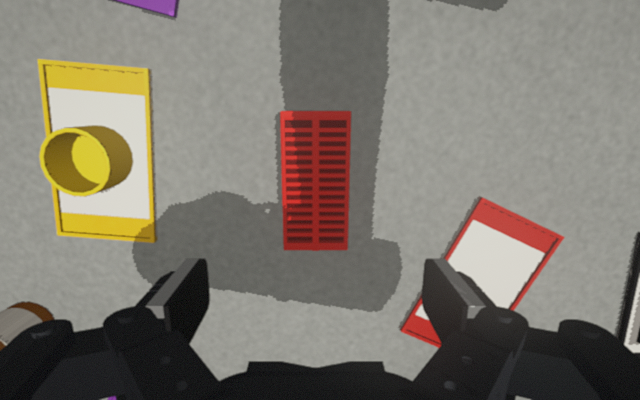

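Red rack centre is (0.4548, -0.0998) at yaw 16.3°, measuring 129 x 62 mm at z=0.03, which matches. Descending and gripping.

Request:
jog_arm(grip_force=50, rows=[{"dx": -1, "dy": -1, "dz": 35, "turn": 0, "hand": 100}, {"dx": -1, "dy": -1, "dz": 75, "turn": 0, "hand": 100}, {"dx": -1, "dy": -1, "dz": 115, "turn": 0, "hand": 100}, {"dx": -1, "dy": -1, "dz": 150, "turn": 0, "hand": 100}, {"dx": -1, "dy": -1, "dz": 178, "turn": 0, "hand": 100}, {"dx": -1, "dy": -1, "dz": 193, "turn": 0, "hand": 97}, {"dx": -1, "dy": -1, "dz": 200, "turn": 0, "hand": 92}, {"dx": -1, "dy": -1, "dz": 200, "turn": 0, "hand": 86}, {"dx": -1, "dy": -1, "dz": 200, "turn": 0, "hand": 86}])

```text
time: 13.52
tcp_pos: [0.4559, -0.0985, 0.0199]
tcp_rot: [-0.0, -0.144, 0.99, -0.0]
wrist_force: [-0.5, -0.1, 0.7]
grip_width: 0.86
grip_force: 0.0
```

Request:
jog_arm(grip_force=60, rows=[{"dx": 0, "dy": 0, "dz": 0, "turn": 0, "hand": 78}, {"dx": 0, "dy": 0, "dz": 0, "turn": 0, "hand": 70}, {"dx": 0, "dy": 0, "dz": 0, "turn": 0, "hand": 55}, {"dx": 0, "dy": 0, "dz": 0, "turn": 0, "hand": 55}, {"dx": 0, "dy": 0, "dz": 0, "turn": 0, "hand": 55}, {"dx": 0, "dy": 0, "dz": 0, "turn": 0, "hand": 55}, {"dx": 0, "dy": 0, "dz": 0, "turn": 0, "hand": 55}])

```text
time: 14.1
tcp_pos: [0.4567, -0.0988, 0.0215]
tcp_rot: [0.002, -0.144, 0.99, -0.0]
wrist_force: [-2.1, 2.2, 7.3]
grip_width: 0.705
grip_force: 64.9
```

Request:
jog_arm(rows=[{"dx": 0, "dy": 0, "dz": -8, "turn": 0, "hand": 55}, {"dx": 0, "dy": 0, "dz": -25, "turn": 0, "hand": 55}, {"dx": 0, "dy": 0, "dz": -45, "turn": 0, "hand": 55}, {"dx": -8, "dy": 12, "dz": -55, "turn": 4, "hand": 55}, {"dx": -22, "dy": 33, "dz": -60, "turn": 8, "hand": 55}, {"dx": -40, "dy": 60, "dz": -60, "turn": 13, "hand": 55}, {"dx": -60, "dy": 90, "dz": -60, "turn": 18, "hand": 55}, {"dx": -78, "dy": 118, "dz": -60, "turn": 22, "hand": 55}, {"dx": -95, "dy": 145, "dz": -55, "turn": 25.4, "hand": 55}, {"dx": -108, "dy": 164, "dz": -45, "turn": 25.4, "hand": 55}, {"dx": -114, "dy": 173, "dz": -35, "turn": 25.4, "hand": 55}, {"dx": -114, "dy": 174, "dz": -25, "turn": 25.4, "hand": 55}])

```text
time: 15.1
tcp_pos: [0.5163, 0.102, 0.0449]
tcp_rot: [0.001, 0.076, 0.997, 0.001]
wrist_force: [-0.9, -0.8, -1.0]
grip_width: 0.71
grip_force: 65.6
```

```bash
python3 - <<'E'
from h import *
W=cam('wrist');W=cam('wrist');S=cam('side');s=robot.sense();print(s['tcp_pos'],s['tcp_rot'],s['wrist_force'])
cv2.imwrite('pics/p9.png',np.hstack([cv2.resize(S['image'][170:290,230:350][...,::-1],(300,300),interpolation=2),cv2.resize(W['image'][...,::-1],(480,300))]))
E
```

```text
[0.51382609 0.09865259 0.04386012] [-1.66128922e-03  7.79597193e-02  9.96954688e-01 -9.34007025e-04] [ 0.29037845 -0.00854294 -1.18375195]
```

View pics/p9.png

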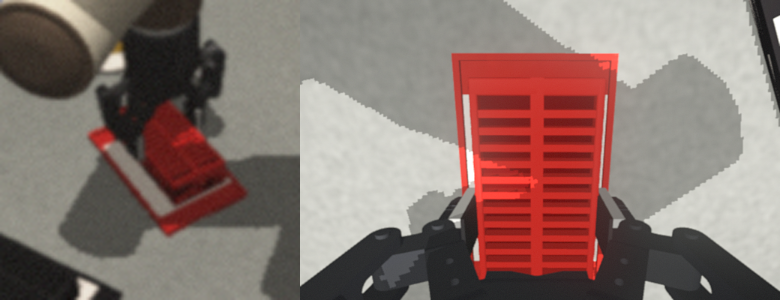

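The red rack is square and centred over the red tray, about 18 mm up. Lowering.

Request:
jog_arm(rows=[{"dx": -2, "dy": 1, "dz": 6, "turn": 0, "hand": 55}, {"dx": -3, "dy": 1, "dz": 11, "turn": 0, "hand": 55}, {"dx": -3, "dy": 1, "dz": 15, "turn": 0, "hand": 55}, {"dx": -3, "dy": 1, "dz": 17, "turn": 0, "hand": 55}, {"dx": -3, "dy": 1, "dz": 18, "turn": 0, "hand": 55}, {"dx": -3, "dy": 1, "dz": 19, "turn": 0, "hand": 55}, {"dx": -3, "dy": 1, "dz": 19, "turn": 0, "hand": 55}])

```text
time: 15.83
tcp_pos: [0.5185, 0.1005, 0.0258]
tcp_rot: [0.0, 0.078, 0.997, -0.0]
wrist_force: [0.1, 0.4, -0.9]
grip_width: 0.708
grip_force: 65.6
```

Request:
jog_arm(rows=[{"dx": 0, "dy": 0, "dz": 0.5, "turn": 0, "hand": 55}, {"dx": 0, "dy": 0, "dz": 1, "turn": 0, "hand": 55}, {"dx": 0, "dy": 0, "dz": 1.3, "turn": 0, "hand": 55}, {"dx": 0, "dy": 0, "dz": 1.3, "turn": 0, "hand": 55}, {"dx": 0, "dy": 0, "dz": 1.3, "turn": 0, "hand": 55}])

```text
time: 16.25
tcp_pos: [0.5186, 0.1006, 0.0255]
tcp_rot: [0.0, 0.077, 0.997, 0.0]
wrist_force: [-2.2, -0.6, 6.1]
grip_width: 0.708
grip_force: 66.4
```

Request:
jog_arm(rows=[{"dx": 0, "dy": 0, "dz": 0, "turn": 0, "hand": 75}, {"dx": 0, "dy": 0, "dz": 0, "turn": 0, "hand": 82}, {"dx": 0, "dy": 0, "dz": 0, "turn": 0, "hand": 84}, {"dx": 0, "dy": 0, "dz": 0, "turn": 0, "hand": 84}, {"dx": 0, "dy": 0, "dz": -10, "turn": 0, "hand": 84}, {"dx": 0, "dy": 0, "dz": -35, "turn": 0, "hand": 95}, {"dx": 0, "dy": 0, "dz": -75, "turn": 0, "hand": 100}, {"dx": 0, "dy": 0, "dz": -115, "turn": 0, "hand": 100}, {"dx": 0, "dy": 0, "dz": -155, "turn": 0, "hand": 100}, {"dx": 0, "dy": 0, "dz": -190, "turn": 0, "hand": 100}, {"dx": 0, "dy": 0, "dz": -190, "turn": 0, "hand": 100}, {"dx": 0, "dy": 0, "dz": -190, "turn": 0, "hand": 100}])

```text
time: 17.25
tcp_pos: [0.5195, 0.1011, 0.2178]
tcp_rot: [0.003, 0.077, 0.997, 0.002]
wrist_force: [-0.3, 0.4, 0.2]
grip_width: 0.999
grip_force: 0.0
```

Request:
jog_arm(rows=[{"dx": -30, "dy": -6, "dz": 0, "turn": 0, "hand": 100}, {"dx": -65, "dy": -14, "dz": 0, "turn": 0, "hand": 100}, {"dx": -100, "dy": -21, "dz": 0, "turn": 0, "hand": 100}, {"dx": -135, "dy": -29, "dz": 0, "turn": 0, "hand": 100}, {"dx": -165, "dy": -35, "dz": 0, "turn": 0, "hand": 100}, {"dx": -185, "dy": -39, "dz": 0, "turn": 0, "hand": 100}, {"dx": -189, "dy": -40, "dz": 0, "turn": 0, "hand": 100}, {"dx": -189, "dy": -40, "dz": 0, "turn": 0, "hand": 100}, {"dx": -189, "dy": -40, "dz": 0, "turn": 0, "hand": 100}])

```text
time: 18.0
tcp_pos: [0.698, 0.0319, 0.2131]
tcp_rot: [-0.002, 0.078, 0.997, -0.0]
wrist_force: [0.3, 0.2, 0.3]
grip_width: 1.001
grip_force: 0.0
```

```bash
python3 - <<'E'
from h import *
import pickle
W=cam('wrist');W=cam('wrist');S=cam('side');T=cam('top');s=robot.sense();print(s['tcp_pos'],s['tcp_rot'],s['wrist_force'])
pickle.dump((W,S,T),open('c5.pkl','wb'))
a=cv2.resize(W['image'][60:300,200:440][...,::-1],(500,500),interpolation=2); b=cv2.resize(S['image'][170:290,230:350][...,::-1],(250,250),interpolation=2);c=cv2.resize(S['image'][145:215,360:430][...,::-1],(250,250),interpolation=2)
cv2.imwrite('pics/p10.png',np.hstack([a,np.vstack([b,c])]))
E
```

```text
[0.69814578 0.03249464 0.2151061 ] [7.45296695e-05 7.69555195e-02 9.97034520e-01 9.57250822e-05] [-0.36782084 -0.1264162  -0.07500388]
```

View pics/p10.png

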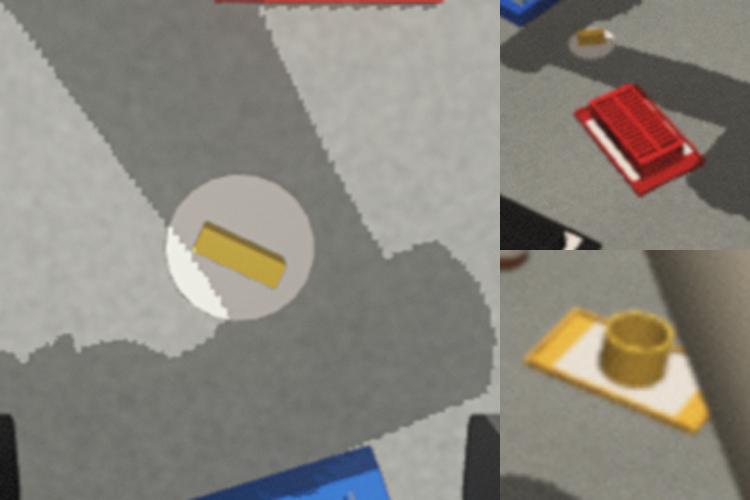

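The red rack lies flat in its tray and the pot stands. In the lid crop the disc centre is (240,247) and the fin-top corners are (203,228), (284,264), (276,289) and (195,253).

```bash
python3 - <<'E'
from h import *
import pickle
W,S,T=pickle.load(open('c5.pkl','rb'));f=lambda p:np.array(p)*.48+[200,60]
print('disc',atz(W,f([[240,247]]),.013), 'diam',np.ptp(atz(W,f([[166,247],[314,247]]),.013),axis=0))
F=atz(W,f([[203,228],[284,264],[276,289],[195,253]]),.033);v=F[1]+F[2]-F[0]-F[3];w=F[2]+F[3]-F[0]-F[1]
print('fin c',F.mean(0),np.linalg.norm(v)/2,np.linalg.norm(w)/2,'ang',np.degrees(np.arctan2(v[1],v[0])))
print('fin tri',tri([(W,f([239.5,258.5])),(T,[310.5,147.5])]),)
# fin yellow centroid top/side
for c,b in((T,(298,324,138,160)),(S,(262,290,178,200))):
    h=cv2.cvtColor(c['image'],cv2.COLOR_RGB2HSV);m=(h[...,1]>110)&(h[...,0]>12)&(h[...,0]<35);p=np.argwhere(m[b[2]:b[3],b[0]:b[1]])[:,::-1]+[b[0],b[2]];print(len(p),p.mean(0)); 
    print(tri([(W,f([241,255])),(c,p.mean(0))]))
print('decoy far',atz(W,f([[193,500],[373,448]]),0.03))
E
```

```text
disc [[0.69755992 0.03265735 0.013     ]] diam [0.01027799 0.06632611 0.        ]
fin c [0.69862633 0.03239671 0.033     ] 0.03806390943138593 0.011453116935025317 ang 56.771307221345985
fin tri (array([0.70423384, 0.03147873, 0.00608173]), [np.float64(0.00010441841446631956), np.float64(0.00010441841446631672)])
81 [309.98765432 147.16049383]
(array([0.69984591, 0.03280184, 0.01986972]), [np.float64(4.594936897779023e-05), np.float64(4.594936897778256e-05)])
91 [273.10989011 187.14285714]
(array([0.69976939, 0.03299628, 0.02111528]), [np.float64(0.0002618601486638311), np.float64(0.00026186014866381134)])
decoy far [[ 0.81120897 -0.00747817  0.03      ]
 [ 0.7973655   0.07961255  0.03      ]]
```

Request:
jog_arm(rows=[{"dx": 0, "dy": 0, "dz": 0, "turn": -7, "hand": 35}, {"dx": 0, "dy": 0, "dz": 10, "turn": -14, "hand": 35}, {"dx": 0, "dy": 0, "dz": 30, "turn": -21, "hand": 35}, {"dx": 0, "dy": 0, "dz": 50, "turn": -28, "hand": 35}, {"dx": 0, "dy": 0, "dz": 70, "turn": -35, "hand": 35}, {"dx": 0, "dy": 0, "dz": 90, "turn": -42, "hand": 35}, {"dx": 0, "dy": 0, "dz": 110, "turn": -49, "hand": 35}, {"dx": 0, "dy": 0, "dz": 125, "turn": -56, "hand": 35}, {"dx": 0, "dy": 0, "dz": 130, "turn": -62, "hand": 35}, {"dx": 0, "dy": 0, "dz": 130, "turn": -65.6, "hand": 35}, {"dx": 0, "dy": 0, "dz": 130, "turn": -65.6, "hand": 35}, {"dx": 0, "dy": 0, "dz": 130, "turn": -65.6, "hand": 35}])

```text
time: 19.2
tcp_pos: [0.6989, 0.0323, 0.0852]
tcp_rot: [0.0, -0.474, 0.88, -0.0]
wrist_force: [0.5, 0.7, -0.6]
grip_width: 0.352
grip_force: 0.0
```

```bash
python3 - <<'E'
from h import *
import pickle
W=cam('wrist');W=cam('wrist');s=robot.sense();print(s['tcp_pos'],s['tcp_rot'],s['q'],s['grip_width']);pickle.dump(W,open('c6.pkl','wb'))
cv2.imwrite('pics/p11.png',cv2.resize(W['image'][100:400,170:470][...,::-1],(600,600),interpolation=2))
E
```

```text
[0.69914405 0.03219729 0.08542076] [ 6.57866082e-04 -4.74533636e-01  8.80237113e-01 -1.44438022e-04] [ 2.76373885e-01  6.36943357e-01  2.41159717e-02 -3.18818475e-06
 -9.56621873e-01 -8.58299851e-01] 0.34850316409338417
```

View pics/p11.png

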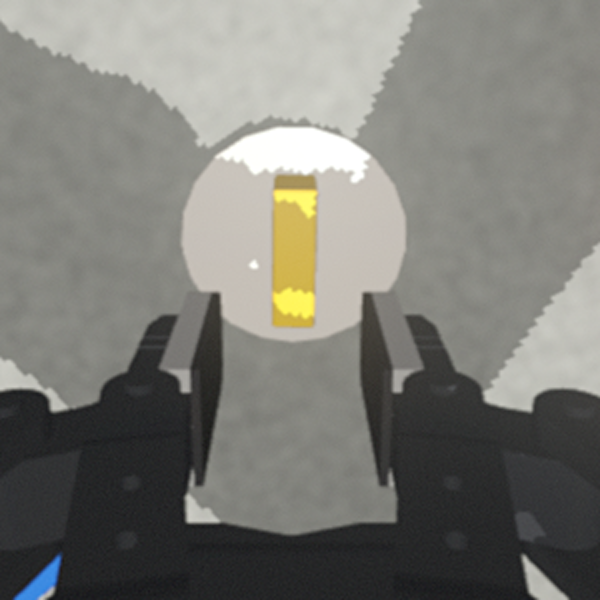

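The fin is parallel to the pads, with its top face spanning (273–316, 188–326). Checking the residual offset.

```bash
python3 - <<'E'
from h import *
import pickle
from scipy.spatial.transform import Rotation as Q
W=pickle.load(open('c6.pkl','rb'));s=robot.sense();R=Q.from_quat(np.roll(s['tcp_rot'],-1)).as_matrix()
f=lambda p:np.array(p)/2+[170,100]
for n,p,z in(('fin',[294.5,257],.033),('disc',[294,234],.013)):
    X=atz(W,[f(p)],z)[0];print(n,X,(R.T@(X-s['tcp_pos'])).round(4))
print('pads mid in tool', (R.T@(atz(W,[f([290.5,300])],s['tcp_pos'][2]-.008)[0]-s['tcp_pos'])).round(4))
E
```

```text
fin [0.6971755  0.03117738 0.033     ] [0.002  0.0011 0.0524]
disc [0.69713121 0.03095503 0.013     ] [0.0022 0.0011 0.0724]
pads mid in tool [0.0081 0.0001 0.008 ]
```

Request:
jog_arm(grip_force=40, rows=[{"dx": 2, "dy": 1, "dz": 20, "turn": 0, "hand": 35}, {"dx": 2, "dy": 1, "dz": 38, "turn": 0, "hand": 35}, {"dx": 2, "dy": 1, "dz": 50, "turn": 0, "hand": 35}, {"dx": 2, "dy": 1, "dz": 56, "turn": 0, "hand": 35}, {"dx": 2, "dy": 1, "dz": 56, "turn": 0, "hand": 28}, {"dx": 2, "dy": 1, "dz": 56, "turn": 0, "hand": 20}, {"dx": 2, "dy": 1, "dz": 56, "turn": 0, "hand": 5}, {"dx": 2, "dy": 1, "dz": 56, "turn": 0, "hand": 5}, {"dx": 2, "dy": 1, "dz": 56, "turn": 0, "hand": 5}, {"dx": 2, "dy": 1, "dz": 56, "turn": 0, "hand": 5}, {"dx": 2, "dy": 1, "dz": 56, "turn": 0, "hand": 5}])

```text
time: 20.22
tcp_pos: [0.6976, 0.0308, 0.0295]
tcp_rot: [0.001, -0.475, 0.88, -0.0]
wrist_force: [-0.8, 0.3, 2.3]
grip_width: 0.127
grip_force: 44.2
```

The lid is gripped. I'll lift it clear, and refine the pot's position numerically, since my picture allowance is used up.

Request:
jog_arm(rows=[{"dx": 0, "dy": 0, "dz": -8, "turn": 0, "hand": 5}, {"dx": 0, "dy": 0, "dz": -25, "turn": 0, "hand": 5}, {"dx": 0, "dy": 0, "dz": -50, "turn": 0, "hand": 5}, {"dx": 0, "dy": 0, "dz": -75, "turn": 0, "hand": 5}, {"dx": 0, "dy": 0, "dz": -95, "turn": 0, "hand": 5}, {"dx": 0, "dy": 0, "dz": -100, "turn": 0, "hand": 5}, {"dx": 0, "dy": 0, "dz": -100, "turn": 0, "hand": 5}])

```text
time: 20.8
tcp_pos: [0.6981, 0.0309, 0.131]
tcp_rot: [0.002, -0.475, 0.88, -0.001]
wrist_force: [-0.6, -0.2, -0.6]
grip_width: 0.126
grip_force: 43.9
```

```bash
cat > potfit.py <<'E'
from h import *
import pickle
from scipy.optimize import minimize
a=np.linspace(0,2*np.pi,60);C=lambda x,y,z,r:np.c_[x+r*np.cos(a),y+r*np.sin(a),0*a+z]
def sil(c,x,y):
    p=np.vstack([proj(c,C(x,y,.046,.03)),proj(c,C(x,y,.004,.03))]);m=np.zeros((1600,2560),np.uint8)
    cv2.fillConvexPoly(m,cv2.convexHull(((p+.5)*4).astype(np.int32)),1);return m
def comp(c,x,y):
    h=cv2.cvtColor(c['image'],cv2.COLOR_RGB2HSV);m=((h[...,0]>18)&(h[...,0]<36)&(h[...,1]>110)).astype(np.uint8)
    n,l=cv2.connectedComponents(m);u,v=proj(c,[[x,y,.03]])[0].round().astype(int);w=l[v-4:v+5,u-4:u+5];k=np.bincount(w[w>0]).argmax();k=(l==k).astype(np.uint8)
    ct=cv2.findContours(k,0,2)[0];cv2.drawContours(k,ct,-1,1,-1);return cv2.resize(k,(2560,1600),interpolation=0)
def fit(c,n,x0=(.49,-.305)):
    k=comp(c,*x0)
    def cost(p): m=sil(c,*(p/1000));return -(m&k).sum()/(m|k).sum()
    r=minimize(cost,np.array(x0)*1000,method='Nelder-Mead',options=dict(initial_simplex=np.array(x0)*1000+np.array([[0,0],[6,0],[0,6]]),xatol=.05,fatol=1e-4));print(n,r.x.round(2),r.fun.round(3))
E
python3 - <<'E'
from potfit import *
d=pickle.load(open('c2.pkl','rb'));W5,S5,T5=pickle.load(open('c5.pkl','rb'))
for c,n in((d['wrist'],'wrist'),(d['side'],'side'),(T5,'top')):
    try: fit(c,n)
    except Exception as e: print(n,'fail',e)
s=robot.sense();print(s['tcp_pos'],s['grip_width'],s['q'])
E
```

```text
wrist [ 512.12 -223.62] 0.0
side [ 518.97 -106.34] 0.0
top [ 550.75 -407.  ] 0.0
[0.69806416 0.03092191 0.13103687] 0.12639116319950625 [ 2.75038988e-01  5.90223923e-01  6.30426991e-02  9.58291692e-05
 -1.03910766e+00 -8.56099959e-01]potfit.py:14: RuntimeWarning: overflow encountered in scalar negative
  def cost(p): m=sil(c,*(p/1000));return -(m&k).sum()/(m|k).sum()
```

Unsigned overflow; fixing it.

```bash
sed -i 's|-(m&k).sum()/(m|k).sum()|-float((m\&k).sum())/float((m\|k).sum())|' potfit.py; sed -i 's/return -(m&k).*;print/&/; s/return -(m&k)\.sum()\/(m|k)\.sum()/return -float((m\&k).sum())\/float((m|k).sum())/' potfit.py
python3 - <<'E'
from potfit import *
d=pickle.load(open('c2.pkl','rb'));W5,S5,T5=pickle.load(open('c5.pkl','rb'))
for c,n in((d['wrist'],'wrist'),(d['side'],'side'),(T5,'top')):fit(c,n)
E
```

```text
wrist [ 491.93 -303.71] -0.933
side [ 490.94 -303.78] -0.479
top [ 487.82 -303.49] -0.232sed: -e expression #1, char 28: unknown option to 's'
```

Pot at (0.4915, -0.3038) by the wrist view (IoU 0.93), agreeing with the release pose within 2 mm. Carrying the lid there.

Request:
jog_arm(rows=[{"dx": 10, "dy": 0, "dz": 0, "turn": 0, "hand": 5}, {"dx": 35, "dy": -1, "dz": 0, "turn": 0, "hand": 5}, {"dx": 65, "dy": -2, "dz": 0, "turn": 0, "hand": 5}, {"dx": 100, "dy": -3, "dz": 0, "turn": 0, "hand": 5}, {"dx": 135, "dy": -4, "dz": 0, "turn": 0, "hand": 5}, {"dx": 170, "dy": -5, "dz": 0, "turn": 0, "hand": 5}, {"dx": 205, "dy": -6, "dz": 0, "turn": 0, "hand": 5}, {"dx": 240, "dy": -7, "dz": 0, "turn": 0, "hand": 5}, {"dx": 275, "dy": -8, "dz": 0, "turn": 0, "hand": 5}, {"dx": 310, "dy": -9, "dz": 0, "turn": 0, "hand": 5}, {"dx": 340, "dy": -10, "dz": 0, "turn": 0, "hand": 5}, {"dx": 365, "dy": -11, "dz": 0, "turn": 0, "hand": 5}])

```text
time: 21.8
tcp_pos: [0.5024, -0.2819, 0.1265]
tcp_rot: [-0.002, -0.474, 0.88, 0.002]
wrist_force: [-0.1, 0.8, -0.2]
grip_width: 0.128
grip_force: 43.9
```

Request:
jog_arm(rows=[{"dx": 15, "dy": 0, "dz": 0, "turn": 0, "hand": 5}, {"dx": 25, "dy": 0, "dz": 0, "turn": 0, "hand": 5}, {"dx": 29, "dy": 0, "dz": 0, "turn": 0, "hand": 5}, {"dx": 29, "dy": 0, "dz": 0, "turn": 0, "hand": 5}, {"dx": 29, "dy": 0, "dz": 0, "turn": 0, "hand": 5}, {"dx": 29, "dy": 0, "dz": 0, "turn": 0, "hand": 5}, {"dx": 29, "dy": 0, "dz": 0, "turn": 0, "hand": 5}])

```text
time: 22.38
tcp_pos: [0.4906, -0.3039, 0.1284]
tcp_rot: [0.0, -0.476, 0.88, 0.0]
wrist_force: [1.5, -0.3, -0.0]
grip_width: 0.123
grip_force: 43.9
```

```bash
python3 - <<'E'
from h import *
import pickle
from scipy.spatial.transform import Rotation as Q
s=robot.sense();R=Q.from_quat(np.roll(s['tcp_rot'],-1)).as_matrix();print(s['tcp_pos'],s['tcp_rot'],s['q'],s['grip_width'])
print('to pot, tool mm',(R.T@(np.array([.4915,-.3038,.0675])-s['tcp_pos'])*1000).round(1))
pickle.dump((cam('wrist'),cam('side'),cam('top')),open('c7.pkl','wb'))
E
```

```text
[ 0.49059808 -0.30387466  0.12840103] [ 6.09690240e-06 -4.75561344e-01  8.79682560e-01  4.51310651e-05] [-2.74021348e-01  4.10088853e-01 -2.64811264e-01 -9.38892815e-05
 -8.95950265e-01 -3.05512230e-01] 0.12336214545791352
to pot, tool mm [-0.6 -0.7 60.9]
```

Request:
jog_arm(rows=[{"dx": 0, "dy": -0.5, "dz": 15, "turn": 0, "hand": 5}, {"dx": -0.5, "dy": -0.5, "dz": 30, "turn": 0, "hand": 5}, {"dx": -0.5, "dy": -0.5, "dz": 42, "turn": 0, "hand": 5}, {"dx": -0.5, "dy": -0.5, "dz": 48, "turn": 0, "hand": 5}, {"dx": -0.5, "dy": -0.5, "dz": 52, "turn": 0, "hand": 5}, {"dx": -0.5, "dy": -0.5, "dz": 55, "turn": 0, "hand": 5}, {"dx": -0.5, "dy": -0.5, "dz": 57, "turn": 0, "hand": 5}, {"dx": -0.5, "dy": -0.5, "dz": 57, "turn": 0, "hand": 5}])

```text
time: 23.2
tcp_pos: [0.4909, -0.3046, 0.0716]
tcp_rot: [0.0, -0.475, 0.88, -0.0]
wrist_force: [-1.1, -0.1, -0.3]
grip_width: 0.128
grip_force: 43.9
```

No contact yet with the plug about 4 mm inside the mouth, which fits. Seating the rest.

Request:
jog_arm(rows=[{"dx": 0, "dy": 0, "dz": 1.5, "turn": 0, "hand": 5}, {"dx": 0, "dy": 0, "dz": 3, "turn": 0, "hand": 5}, {"dx": 0, "dy": 0, "dz": 4, "turn": 0, "hand": 5}, {"dx": 0, "dy": 0, "dz": 4.5, "turn": 0, "hand": 5}, {"dx": 0, "dy": 0, "dz": 4.5, "turn": 0, "hand": 5}, {"dx": 0, "dy": 0, "dz": 4.5, "turn": 0, "hand": 5}])

```text
time: 23.7
tcp_pos: [0.4908, -0.3046, 0.0674]
tcp_rot: [0.0, -0.475, 0.88, -0.0]
wrist_force: [-0.9, 0.7, 3.0]
grip_width: 0.125
grip_force: 44.2
```

Request:
jog_arm(rows=[{"dx": 0, "dy": 0, "dz": 0.2, "turn": 0, "hand": 15}, {"dx": 0, "dy": 0, "dz": 0.2, "turn": 0, "hand": 25}, {"dx": 0, "dy": 0, "dz": 0, "turn": 0, "hand": 35}, {"dx": 0, "dy": 0, "dz": 0, "turn": 0, "hand": 35}, {"dx": 0, "dy": 0, "dz": -10, "turn": 0, "hand": 35}, {"dx": 0, "dy": 0, "dz": -30, "turn": 0, "hand": 35}, {"dx": 0, "dy": 0, "dz": -65, "turn": 0, "hand": 35}, {"dx": 0, "dy": 0, "dz": -105, "turn": 0, "hand": 35}, {"dx": 0, "dy": 0, "dz": -135, "turn": 0, "hand": 35}, {"dx": 0, "dy": 0, "dz": -140, "turn": 0, "hand": 35}, {"dx": 0, "dy": 0, "dz": -140, "turn": 0, "hand": 35}])

```text
time: 24.62
tcp_pos: [0.4921, -0.305, 0.2108]
tcp_rot: [0.002, -0.475, 0.88, -0.003]
wrist_force: [-0.6, 0.7, -0.8]
grip_width: 0.347
grip_force: 0.0
```

```bash
python3 - <<'E'
from h import *
W=cam('wrist');W=cam('wrist');S=cam('side');T=cam('top');s=robot.sense();print(s['tcp_pos'],s['wrist_force'],s['grip_width'])
# lid disc ellipse (low-saturation, bright) fit at expected height .051 (disc top) and fin top .071
a=np.linspace(0,2*np.pi,72)
c0=np.array([.491,-.304])
def edge_fit(c,z,r):
    g=cv2.GaussianBlur(cv2.cvtColor(c['image'],cv2.COLOR_RGB2HSV)[...,1].astype(np.float32),(3,3),0)
    gx,gy=cv2.Sobel(g,5,1,0),cv2.Sobel(g,5,0,1);G=np.hypot(gx,gy);best=[]
    for dx in np.arange(-.01,.0101,.001):
        for dy in np.arange(-.01,.0101,.001):
            p=proj(c,np.c_[c0[0]+dx+r*np.cos(a),c0[1]+dy+r*np.sin(a),0*a+z]).astype(np.float32)
            best.append((cv2.remap(G,p[:,:1],p[:,1:],1).mean(),dx,dy))
    return max(best)
for z in(.043,.047,.051,.055,.059): print('wrist z',z,np.round(edge_fit(W,z,.034),4))
h=cv2.cvtColor(W['image'],cv2.COLOR_RGB2HSV)
p=proj(W,[[.491,-.304,.071]])[0].astype(int)
m=((h[...,1]>110)&(h[...,0]>12)&(h[...,0]<36)).astype(np.uint8);n,l,st,ce=cv2.connectedComponentsWithStats(m);k=l[p[1],p[0]];print('fin',k,st[k],ce[k],'->',atz(W,ce[k],.068) if k else '')
for n,c in(('side',S),('top',T)): print(n,'lid px',proj(c,[[.491,-.304,.051]])[0],c['image'][tuple(proj(c,[[.491,-.33,.051]])[0].round().astype(int)[::-1])])
E
```

```text
[ 0.48971869 -0.30411299  0.20528162] [ 0.2602079  -0.13932556  0.07655565] 0.34764339769739916
wrist z 0.043 [ 7.2658e+01 -1.0000e-02  3.0000e-03]
wrist z 0.047 [ 6.79879e+01 -0.00000e+00  1.00000e-03]
wrist z 0.051 [8.76467e+01 1.00000e-02 1.00000e-02]
wrist z 0.055 [9.94579e+01 1.00000e-02 4.00000e-03]
wrist z 0.059 [9.88376e+01 9.00000e-03 3.00000e-03]
fin 2 [309 169  14  50 691] [315.50361795 193.81765557] -> [[ 0.49127044 -0.30429036  0.068     ]]
side lid px [398.97347887 165.32830312] [167 135  49]
top lid px [440.7488668  211.53794986] [126 122 101]
```

The lid's fin is at (0.4913, -0.3043), within 1 mm of the pot's centre. It seated at TCP height 0.0674 against 0.0675 predicted for fully home. Everything is released, so I'm handing in.

```bash
python3 -c "
from workcell import hand_in
print(hand_in())"
```

```text
the job is handed in; nothing more can be done
None
```

The job is handed in (no verdict came back): by my measurements the pot, black rack and red rack each stand in the tray of their own colour, the lid is seated on the pot, and everything is released.

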